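Contact seating check with a spring tester

ROBOT

A 6-joint arm with a two-finger parallel gripper is mounted at the origin on the work surface. World frame = base frame: x ahead of the robot, y to its left, z up, the work surface at z = 0. Lengths are in m, angles in rad, forces in N, time in s.
With the tool pointing down it reaches from about 0.375 to 0.975 m from the base axis. Payload 3.8 kg.
Tool frame: the origin (TCP) lies midway between the tips of the shut fingers; the grasp point (between the pads) lies 19 mm behind it; z points along the fingers, y is the line along which they close (so a half turn about z gives the same grasp; the last joint's range is limited). The gripper opens to 85 mm and grips with 20 to 120 N. Pads are 22 mm wide; open, the fingers measure 114 mm over their backs; the gripper's body (76 mm by 85 mm) begins 54 mm behind the grasp point. The pads swing forward as they close: fully open they stand 13 mm farther back than shut.
Start: joints at [1.164, 0.264, 1.604, -0, 1.274, -0.037], TCP at [0.244, 0.629, 0.231] pointing down, gripper open.
Joint ranges: [-2.63, 2.63], [-0.94, 2.18], [0.31, 2.57], [-1.31, 4.45], [0, 2.66], [-2.55, 2.55]. Speed limits (rad/s): [2.57, 2.57, 3.14, 3.14, 3.14, 3.14].

INTERFACE

Orientations are given as a rotation vector (axis times angle).
In Python, from workcell import * gives the robot as it stands. The module is installed in compiled form; this text tells all that it offers.
- The arm moves only by the tool apply_moves, never from a script. Its arguments are lists of equal length, an entry for each row: "fingers": the opening, from 0 (shut) to 1 (fully open); "travel": the shift along the tool's x, y, z normalised to -1 to 1, where 1 is 0.05 m, a list of three; "rotation": the turn, a rotation vector about the tool's x, y, z normalised to -1 to 1, where 1 is 6 degrees, a list of three. In form: {"fingers": [fingers, ...], "travel": [[dx, dy, dz], ...], "rotation": [[ax, ay, az], ...]}. A call has 1 to 12 rows; each row shifts and turns the commanded pose from where the row before left it, along the tool's axes as they then stand; what a row does not reach is not made up. A row lasts 1/10 s, in which the tool goes at most 50 mm and 8.59 degrees, less where a joint would pass 70% of its speed; a pose out of reach is approached as far as the arm can. A call with a number of a shift or a turn outside -1 to 1 is refused whole. A call with a gripper value outside its range is refused whole. The fingers move at their own pace and stop on an object; "newtons" is the grip in N (left out, the last holds). Time passes only in rows, so rows that do not move let the fingers close. It gives the time, the measured TCP pose, the force, the opening and the grip force at its end, in the units of the state.
- read_state(): the state, without advancing time (a new reading comes with each control period).
- read_camera(name): name is "scene" or "side" or "wrist"; returns a dict with "image" (400x640x3 uint8, red, green, blue), "fx", "fy", "cx", "cy" (pixels), "extrinsics" (4x4, takes a point from world to camera coordinates). Camera axes: x right, y down, z forward; pixel columns grow to the right and rows downward; lengths in m; the calibration is good to about 2 mm. The wrist camera is an equidistant fisheye: a pixel r from the principal point sees the ray r / f radians off the axis. A picture is of the moment at which its call begins. There is no depth.
- finish_job(): hands the job in; it is judged then, once.
Trained networks look in the newest picture that a camera, given by its name, has taken for a name from the list of things; names that differ only in an ending like _2 or _b are one class to them, and where a whole thing is asked for, a point or a joint stands for the part that bears it (a point fixed in the world has none). Each returns a list of dicts, best first, with "p" (0 to 1); they miss things now and then, are a little off and sometimes report something else, mostly with a low value. They report only what shows in the picture. A call takes as long as a camera call. They do not tell look-alikes from the thing itself.
- regions_of(camera, name): "mask" (400x640 bool, what is visible of it) and "bbox" ([left, top, width, height] in pixels, round what is visible of it).
- tip_of(camera, name): "location" ([column, row] in pixels: a listed point, or the origin of a listed thing).
The state is a dict: "time": time; "q": joint angles; "joint_vel": joint speeds; "joint_torque": joint torques, N m; "tool_pos": TCP position; "tcp_rot": TCP orientation; "wrist_force": force on the tool from outside, world axes, zero at the start; "torque": the same for the moment, N m; "width": opening from 0.0 (shut) to 1.0 (fully open); "grip_force": force on a finger pad.
Only numpy, scipy, OpenCV 4.12 (cv2) and the standard library are available. Lean on these libraries where they do the work, as an engineer would, in place of code of your own. Each camera call takes 0.05 s, during which the arm holds its last target. There are 200 camera calls.

TASK

Check the seating of the yellow-marked contact of the connector clamped in the tilted vise: take the orange spring tester out of its stand, set its white tip on the middle of that contact's end face with the tester in line with the contact, and press gently until the plunger is about half way in (about 5 N), for at least two seconds. Press on no other contact, never run the plunger to its stop, and leave the bottle, reel, parts bin and screwdriver where they are. The job ends holding: finish while the robot still holds the tester steadily pressed there, touching nothing but that contact.

Things in the scene. Friction and masses are not known exactly. Their poses are not given: they have to be found in the camera images.
- tester: Loose spring tester, about 0.18 kg, standing tip down in the stand's bore. z runs up the tool; origin on the axis at the barrel's foot. Aluminium barrel 22 mm diameter from 0 to 45 mm up, black collar 42 mm from 45 to 51 mm (rests on the stand's top), orange round handle 32 mm from 51 to 125 mm: grip it from above about 88 mm up, at any yaw. An 8 mm plunger sticks out 32 mm below the origin.
- tester_tip (a point): Centre of the end face of the tester's white nylon tip (10 mm diameter); it moves with the plunger. With the plunger out it lies 32 mm below the tester's origin along its axis. z axis along the tester, pointing up to the handle.
- plunger (a joint): How far the plunger is pushed into the tester, m: 0 is fully out, 0.014 its stop. The spring takes 2.5 N to start and 0.4 N more per mm: 5.3 N half way in (0.007), 8.1 N just before the stop.
- stand: Fixed tool stand: grey block 70 x 70 mm on a dark base 100 x 100 x 10 mm, top 95 mm above the bench, with one upright 30 mm bore in the middle in which the tester hangs with 4 mm play all round. Origin on the bench under the bore. Lift the tester straight up by at least 80 mm to clear it.
- vise: Fixed blue vise, base 150 x 146 mm, origin on the bench under its middle, 135 mm high. Its head is tilted 0.35 rad about its y axis, so that the face of the grey connector in it (126 x 46 mm) leans to its -x side, where the screw and T-bar are. In the open-topped shroud (inside 118 x 38 mm) four contact pins stand in a row along y, 26 mm apart, their ends 2.5 mm below the rim.
- marked_end (a point): Centre of the end face of the marked contact pin, 121 mm above the bench: steel, 11 mm diameter, a yellow dot on its end, a yellow ring round its foot (the other three: black rings). z is the contact's axis, pointing out of the connector (up, leaning 0.35 rad to the vise's -x side); y runs along the row.
- contact_marked: The marked contact pin; origin at the centre of its end face, axes parallel to the vise's.
- contact_b: An unmarked contact pin of the same connector (same pin, black ring), origin at the centre of its end face.
- contact_c: Another unmarked contact pin, as contact_b.
- contact_d: Another unmarked contact pin, as contact_b.
- reel: Bystander: reel of red wire, 100 mm diameter, 60 mm high, origin under its centre. Leave it.
- bin: Bystander: small open blue parts bin, 120 x 100 x 55 mm, origin under its centre. Leave it.
- bottle: Bystander: clear water bottle with blue cap, 60 mm diameter, 190 mm high, origin under its centre. Leave it.
- screwdriver: Bystander: screwdriver about 180 mm long lying on the bench. Leave it.
Things that resemble listed ones, but are neither listed nor needed, are in the scene too. There is more than one size of the vise; the one meant has the size given above. What is shaped like the tester but green is not meant.

How it is judged:
On the way, in this order (a step that is already met when the one before it is completed fails the run):
1. the tester is lifted out of its stand in the gripper (z of tester_tip in the frame of stand above 0.095 m and contact force between the fingers and tester above 3 N and contact force between tester and stand below 0.1 N), for 0.2 s.
2. the tester is held on the marked contact, in line with it, plunger about half way in, for two seconds (distance between tester_tip and marked_end below 0.005 m and angle between the z axis of tester and the z axis of marked_end, either way round below 0.14 rad and value of joint plunger between 0.003 and 0.011 m and contact force between tester and contact_marked above 3 N), for 2 s.
At the end, for the whole second after the job is handed in: The robot still holds the tester steadily (below 10 mm/s), its tip within 5 mm of the centre of the marked contact's end face, its axis within 8 degrees of the contact's, the plunger pushed in 3 to 11 mm of its 14 (3 to 8.5 N on the contact), the tester touching nothing else but the fingers (all of step 2 and contact force between tester and contact_marked below 8.5 N and contact force between the fingers and tester above 3 N and contact force between tester and vise below 0.2 N and contact force between tester and stand below 0.1 N and linear speed of tester below 0.01 m/s and contact force between tester and contact_b below 0.2 N and contact force between tester and contact_c below 0.2 N and contact force between tester and contact_d below 0.2 N); the arm keeps its last pose, push and grip.
It fails at once if the tester presses on an unmarked contact (contact force between tester and contact_b above 2 N or contact force between tester and contact_c above 2 N or contact force between tester and contact_d above 2 N).
It fails at once if the plunger is run to its stop (pushed in over 13.5 mm of its 14) (value of joint plunger above 0.0135 m).
It fails at once if a bystander is moved by more than 25 mm (distance of any of reel, bin, bottle, screwdriver from where it was at the start of the episode above 0.025 m).
It also fails if it takes over 32 s, if anything falls off the work surface, if the arm or the gripper's body presses on something with over 40 N, if the wrist force passes 120 N, or if a joint passes its speed limit or range.

## Working session

There is one attempt and no reset: what is moved stays moved. The work goes in short steps, Python scripts to look and compute and a tool call to move; the robot and the scene stay as the last step left them, time stands still between calls to the robot, and variables do not carry over. Pictures are saved under pics/ and viewed, at most 10 in all, crops included, and the job is handed in when it is done.

Besides the shell and the picture viewer there is one more tool, called after ">>>" as name(argument=value, ...), one argument or row to a line, values as JSON. apply_moves: Moves the arm, as the interface text tells. Scaled input: -1 to 1 covers 0.05 m each way for a shift and 6 degrees each way for a turn. Its arguments: {"type":"object","properties":{"fingers":{"type":"array","items":{"type":"number"}},"travel":{"type":"array","items":{"type":"array","items":{"type":"number"}}},"rotation":{"type":"array","items":{"type":"array","items":{"type":"number"}}},"newtons":{"type":"number"}},"required":["fingers","travel","rotation"]}

```bash
mkdir -p pics; cat > h.py <<'E'
from workcell import *
import numpy as np, cv2
from scipy.spatial.transform import Rotation as R
def ray(c,px):
    E=np.array(c["extrinsics"]);u=(px[0]-c["cx"])/c["fx"];v=(px[1]-c["cy"])/c["fy"]
    if c.get("fish"):
        r=np.hypot(u,v);s=np.sin(r)/r if r>1e-9 else 1;d=np.array([u*s,v*s,np.cos(r)])
    else: d=np.array([u,v,1.])
    d=E[:3,:3].T@d; return -E[:3,:3].T@E[:3,3], d/np.linalg.norm(d)
def tri(rs):
    A=sum(np.eye(3)-np.outer(d,d) for o,d in rs);b=sum((np.eye(3)-np.outer(d,d))@o for o,d in rs)
    p=np.linalg.solve(A,b);return p,[float(np.linalg.norm((np.eye(3)-np.outer(d,d))@(p-o))) for o,d in rs]
def atz(r,z): o,d=r; return o+d*(z-o[2])/d[2]
def cam(n):
    c=read_camera(n);c["fish"]=n=="wrist";return c
def proj(c,p):
    q=np.array(c["extrinsics"])[:3]@np.append(p,1)
    if c["fish"]:
        r=np.hypot(q[0],q[1]);t=np.arctan2(r,q[2]);q=np.array([q[0]/r*t,q[1]/r*t,1])
    return np.array([c["fx"]*q[0]/q[2]+c["cx"],c["fy"]*q[1]/q[2]+c["cy"]])
E
python3 - <<'E'
from h import *
np.set_printoptions(precision=4,suppress=True)
ims=[]
for n in ["scene","side","wrist"]:
    c=cam(n);ims.append(c["image"]);print(n,c["fx"],c["cx"],c["cy"],ray(c,(320,200)))
    for t in ["tester","tester_tip","stand","vise","marked_end","contact_marked","contact_b","bottle"]:
        print(t,[(round(x["p"],2),[round(float(v)) for v in x["location"]]) for x in tip_of(n,t)])
    cv2.imwrite(f"pics/{n}0.png",cv2.cvtColor(c["image"],cv2.COLOR_RGB2BGR))
print(read_state())
E
```

```text
scene 370.20290029595606 315.4180791293148 209.54111387270305 (array([ 0.8116, -0.7235,  0.7384]), array([-0.3538,  0.7239, -0.5923]))
tester [(0.83, [360, 195]), (0.7, [384, 185])]
tester_tip []
stand [(0.85, [357, 214])]
vise [(0.79, [172, 277]), (0.56, [330, 288])]
marked_end [(0.44, [320, 255])]
contact_marked [(0.6, [322, 256])]
contact_b [(0.59, [335, 244]), (0.54, [328, 246]), (0.41, [315, 258])]
bottle [(0.77, [222, 339])]
side 371.31507436265133 316.48831538785606 198.1139358803083 (array([ 0.2577, -0.6272,  0.7813]), array([ 0.2211,  0.6715, -0.7073]))
tester [(0.79, [316, 174]), (0.7, [377, 243]), (0.63, [308, 156]), (0.3, [474, 339])]
tester_tip []
stand [(0.84, [316, 191])]
vise [(0.87, [378, 266]), (0.39, [379, 239])]
marked_end [(0.63, [376, 238])]
contact_marked [(0.7, [360, 380]), (0.58, [376, 238])]
contact_b [(0.46, [380, 248]), (0.44, [370, 221]), (0.38, [371, 232])]
bottle []
wrist 309.70691628693146 320.60889516893707 199.7642920411165 (array([0.166 , 0.6594, 0.3737]), array([ 0.302 , -0.1186, -0.9459]))
tester [(0.4, [211, 386])]
tester_tip []
stand [(0.98, [163, 368])]
vise [(0.87, [97, 391])]
marked_end []
contact_marked []
contact_b []
bottle [(0.82, [27, 349])]
{'time': 1.35, 'q': array([ 1.1641,  0.2639,  1.604 ,  0.    ,  1.2737, -0.0369]), 'joint_vel': array([ 0.0001,  0.0005,  0.0009,  0.0009, -0.0005, -0.0009]), 'joint_torque': array([ -0.0009, -51.5065, -36.771 ,  -0.0001,   0.001 ,  -0.    ]), 'tool_pos': array([0.244 , 0.6294, 0.2313]), 'tcp_rot': array([0.5776, 3.088 , 0.    ]), 'wrist_force': array([ 0.4186,  0.0471, -0.0248]), 'torque': array([-0.0055,  0.0266, -0.0373]), 'grip_force': 0.0, 'width': 0.9996234171551098}
```

View pics/scene0.png

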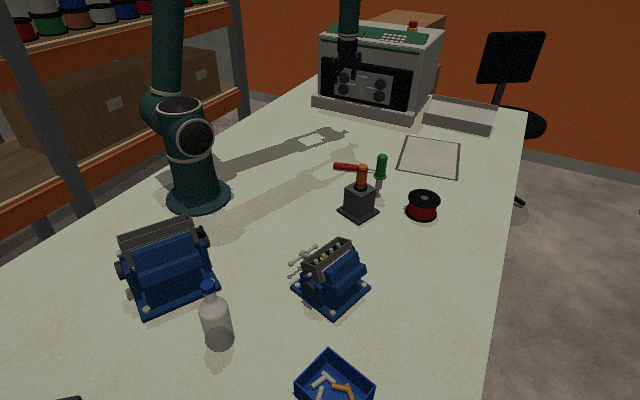

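View pics/side0.png

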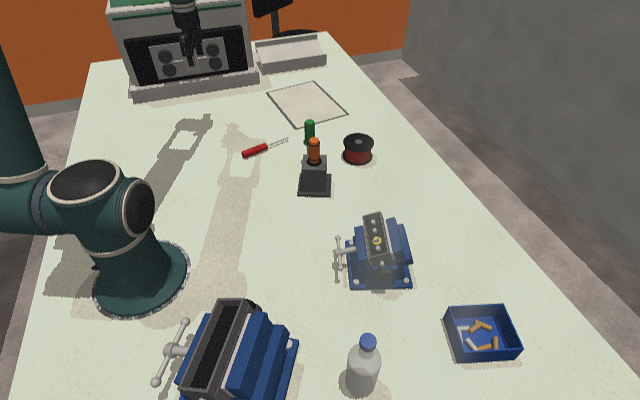

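The scene shows the orange tester at (361,178) and its green look-alike at (381,168). The small vise holding the connector is at (330,288), and a bigger, empty vise is at (172,277). In the side view the orange tester is at (313,150) and the green one at (309,132). The small vise is at (378,266) with yellow at about (376,240), and the large one is at (235,350). The small vise is the one meant because it has the connector with the pins; I'll check its size. I'll confirm both in one enlarged crop.

```bash
cat > m.py <<'E'
from h import *
np.set_printoptions(precision=4,suppress=True)
C={n:cam(n) for n in ["scene","side"]}
s=cv2.cvtColor(C["side"]["image"],cv2.COLOR_RGB2BGR);f=cv2.cvtColor(C["scene"]["image"],cv2.COLOR_RGB2BGR)
a=cv2.resize(s[200:300,325:425],(400,400),interpolation=3);b=cv2.resize(f[230:330,280:380],(400,400),interpolation=3)
d=cv2.resize(s[110:160,275:375],(400,200),interpolation=3);e=cv2.resize(f[145:195,330:430],(400,200),interpolation=3)
cv2.imwrite("pics/crop1.png",np.vstack([np.hstack([a,b]),np.hstack([d,e])]))
def mc(im,box,lo,hi):
    x0,y0,x1,y1=box;h=cv2.cvtColor(im[y0:y1,x0:x1],cv2.COLOR_RGB2HSV);m=cv2.inRange(h,lo,hi)
    k,l,st,ce=cv2.connectedComponentsWithStats(m)
    return sorted([(int(st[i,4]),(st[i,:4]+[x0,y0,0,0]).tolist(),(ce[i]+[x0,y0]).round(1).tolist()) for i in range(1,k)],reverse=True)[:4]
boxes={"scene":((340,150,375,200),(290,230,370,290)),"side":((300,130,325,170),(350,205,400,265))}
O={}
for n,(bo,by) in boxes.items():
    O[n]=mc(C[n]["image"],bo,(5,140,60),(16,255,255))[0]
    print(n,"orange",O[n],"yellow",mc(C[n]["image"],by,(20,110,90),(35,255,255)))
print("handle mid",tri([ray(C[n],O[n][2]) for n in C]))
for t,g in [("tester",{"scene":(360,195),"side":(316,174)}),("stand",{"scene":(357,214),"side":(316,191)}),("vise",{"scene":(330,288),"side":(378,266)}),("marked_end",{"scene":(322,256),"side":(376,238)}),("contact_marked",{"scene":(322,256),"side":(376,238)})]:
    rs=[]
    for n in C:
        l=[x["location"] for x in tip_of(n,t)];l=[x for x in l if np.hypot(*(np.array(x)-g[n]))<8]
        if l: l=min(l,key=lambda x:np.hypot(*(np.array(x)-g[n])));rs.append(ray(C[n],l));print(t,n,np.array(l))
    if len(rs)==2: print(t,tri(rs))
for n in C:
  for x in regions_of(n,"vise"): print(n,"vise",x["p"],x["bbox"])
E
python3 m.py
```

```text
scene orange (123, [356, 170, 12, 15], [361.2, 177.7]) yellow [(9, [320, 257, 4, 3], [321.4, 258.1]), (6, [322, 253, 3, 2], [323.0, 253.5]), (4, [326, 255, 2, 2], [326.5, 255.5])]
side orange (245, [308, 137, 12, 27], [313.5, 149.8]) yellow [(26, [373, 237, 8, 8], [377.1, 241.2]), (3, [375, 237, 2, 2], [375.7, 237.7])]
handle mid (array([0.506 , 0.1843, 0.1313]), [0.00285892095587398, 0.0028589209558740874])
tester scene [357.7 197.9]
tester side [315.4 177.6]
tester (array([0.5042, 0.1646, 0.0563]), [0.0075012154254810405, 0.007501215425481155])
stand scene [355.7 211.1]
stand side [313.1 187.4]
stand (array([ 0.5001,  0.1768, -0.0001]), [0.00230240423214038, 0.00230240423214044])
vise scene [331.  287.1]
vise side [377.3 265.3]
vise (array([ 0.5666, -0.1492,  0.0015]), [0.0036700273047813943, 0.003670027304781422])
marked_end scene [321.8 258. ]
marked_end side [373.2 242.2]
marked_end (array([ 0.5425, -0.1543,  0.1038]), [0.0003044037898204926, 0.0003044037898204361])
contact_marked scene [322.2 255.1]
contact_marked side [376.9 239.4]
contact_marked (array([ 0.5465, -0.1615,  0.1213]), [1.626131133489221e-05, 1.6261311334744964e-05])
scene vise 0.91 [289.0, 235.8, 79.2, 87.9]
side vise 0.95 [336.5, 213.2, 75.4, 76.6]
side vise 0.71 [150.9, 298.7, 148.3, 100.3]
```

View pics/crop1.png

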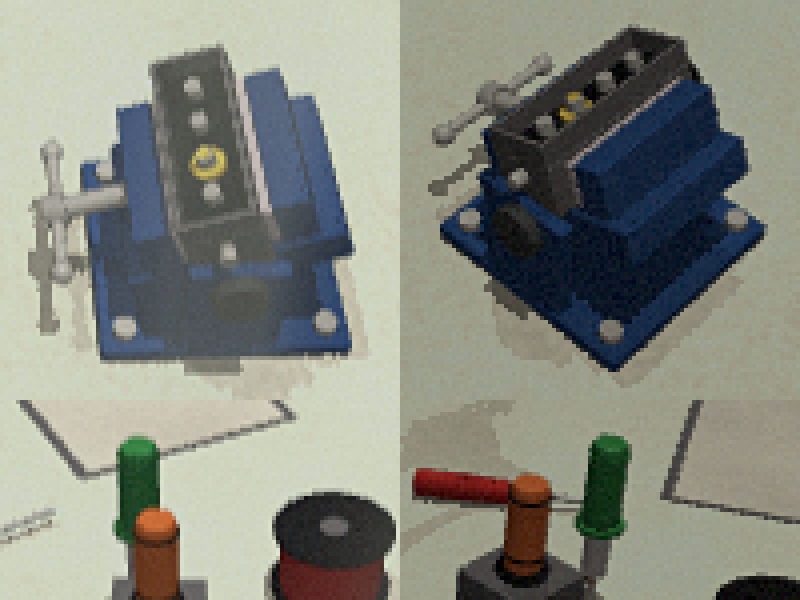

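The crop confirms it. The orange tester sits in the grey stand, and the green one stands free behind it. The small vise's row has four pins, and the marked one is third from the far end, at side (377,240) and scene (323,256).

```bash
cat >> h.py <<'E'
def plan(T,z=None,x=None,Rw=None,from_pose=None):
    """delta from measured pose to target in tool axes: shift in m & rotvec deg"""
    s=read_state();p,Rc=(s["tool_pos"],R.from_rotvec(s["tcp_rot"])) if from_pose is None else from_pose
    Rt=Rw if Rw is not None else Rc
    return Rc.inv().apply(np.array(T)-p),np.degrees((Rc.inv()*Rt).as_rotvec())
E
python3 - <<'E'
from h import *
np.set_printoptions(precision=4,suppress=True)
C={n:cam(n) for n in ["scene","side"]}
g=[]
for n,b in [("scene",(365,145,395,190)),("side",(300,115,320,140))]:
    h=cv2.cvtColor(C[n]["image"],cv2.COLOR_RGB2HSV);m=cv2.inRange(h,(45,120,30),(75,255,255));q=np.zeros_like(m);q[b[1]:b[3],b[0]:b[2]]=m[b[1]:b[3],b[0]:b[2]]
    ys,xs=np.nonzero(q);print(n,xs.min(),xs.max(),ys.min(),ys.max());g.append(ray(C[n],((xs.min()+xs.max())/2,ys.min()+4)))
print("green top",tri(g))
sd=[(373,221.75),(374.75,230),(377.2,240),(378,247.75)];sc=[(338.75,245),(331.5,250.25),(323.5,256.25),(316.75,261.75)]
for a,b in zip(sd,sc): print(tri([ray(C["side"],a),ray(C["scene"],b)]),atz(ray(C["side"],a),.121),atz(ray(C["scene"],b),.121))
s=read_state();Rc=R.from_rotvec(s["tcp_rot"]);print(Rc.as_matrix())
for yaw in (0.,):
    print(plan((.503,.18,.25)))
E
```

```text
scene 374 386 154 179
side 305 314 120 139
green top (array([0.5261, 0.2864, 0.1518]), [0.0011127278065419, 0.0011127278065417821])
(array([ 0.5634, -0.1041,  0.1139]), [0.00017783115109113397, 0.00017783115109104865]) [ 0.5603 -0.1094  0.121 ] [ 0.5662 -0.1113  0.121 ]
(array([ 0.5561, -0.13  ,  0.115 ]), [0.00029203882452609134, 0.0002920388245260387]) [ 0.5536 -0.1341  0.121 ] [ 0.5586 -0.1361  0.121 ]
(array([ 0.5488, -0.1593,  0.1163]), [0.00033611860728907026, 0.00033611860728908615]) [ 0.5466 -0.163   0.121 ] [ 0.5507 -0.1631  0.121 ]
(array([ 0.5419, -0.1795,  0.1139]), [0.0005289684873363576, 0.0005289684873363281]) [ 0.539  -0.1837  0.121 ] [ 0.545  -0.1864  0.121 ]
[[-0.9324  0.3615  0.    ]
 [ 0.3615  0.9324  0.    ]
 [-0.      0.     -1.    ]]
(array([-0.4039, -0.3253, -0.0187]), array([0., 0., 0.]))
```

>>> apply_moves(
  fingers=[1,1,1,1,1,1,1,1,1,1,1,1],
  travel=[
    [-0.67,-0.54,-0.03],
    [-0.67,-0.54,-0.03],
    [-0.67,-0.54,-0.03],
    [-0.67,-0.54,-0.03],
    [-0.67,-0.54,-0.03],
    [-0.67,-0.54,-0.03],
    [-0.67,-0.54,-0.03],
    [-0.67,-0.54,-0.03],
    [-0.67,-0.54,-0.03],
    [-0.67,-0.54,-0.03],
    [-0.67,-0.54,-0.03],
    [-0.67,-0.54,-0.03],
  ],
  rotation=[
    [0,0,0],
    [0,0,0],
    [0,0,0],
    [0,0,0],
    [0,0,0],
    [0,0,0],
    [0,0,0],
    [0,0,0],
    [0,0,0],
    [0,0,0],
    [0,0,0],
    [0,0,0],
  ],
)

```text
time: 3.35
tool_pos: [0.5024, 0.1803, 0.2497]
tcp_rot: [0.578, 3.087, 0.001]
wrist_force: [0.2, -0.1, 0.0]
width: 0.998
grip_force: 0.0
```

```bash
python3 - <<'E'
from h import *
np.set_printoptions(precision=4,suppress=True)
s=read_state();print(s["tool_pos"],s["tcp_rot"])
c=cam("wrist");cv2.imwrite("pics/w1.png",cv2.cvtColor(c["image"],cv2.COLOR_RGB2BGR))
h=cv2.cvtColor(c["image"],cv2.COLOR_RGB2HSV);m=cv2.inRange(h,(5,140,60),(16,255,255))
k,l,st,ce=cv2.connectedComponentsWithStats(m);i=1+np.argmax(st[1:,4]);print(st[i],ce[i])
for t in ["tester","stand","vise","marked_end","contact_b"]:
    print(t,[(round(x["p"],2),np.array(x["location"])) for x in tip_of("wrist",t)])
print("pred top",proj(c,(.503,.18,.175)),proj(c,(.503,.18,.101)), "marked",proj(c,(.5485,-.161,.121)))
E
```

```text
[0.5024 0.1803 0.2497] [0.5775 3.0873 0.0007]
[ 302  193   38   37 1106] [320.7649 210.9213]
tester [(0.7, array([318.5, 173.3])), (0.59, array([416.8, 154.7]))]
stand [(0.83, array([319.6, 165.1]))]
vise [(0.87, array([148.9, 271.1])), (0.67, array([ 12.4, 120.5])), (0.32, array([133.7, 309.5]))]
marked_end [(0.66, array([102.6, 300.2]))]
contact_b [(0.65, array([114.7, 306.1])), (0.51, array([ 90.6, 307. ])), (0.44, array([136.5, 307.6]))]
pred top [320.5106 212.2264] [320.4538 184.8011] marked [102.7758 307.0636]
```

View pics/w1.png

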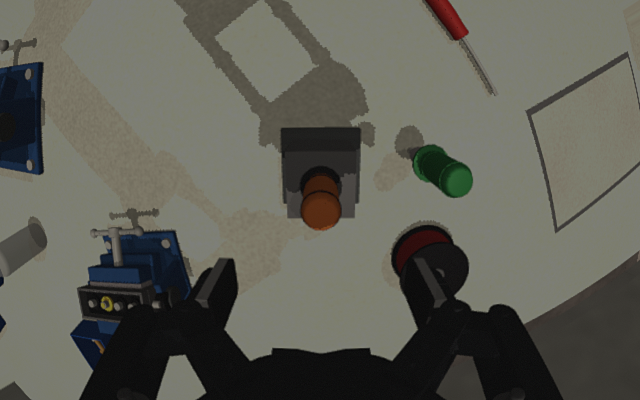

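The wrist view shows the tester's top at (321,211), against a predicted (320.5,212). It is centred between the fingers, and the green tester (455,175) and the reel (430,260) are clear below. I'll descend and grip.

>>> apply_moves(
  fingers=[1,1,1,1,1,0,0,0,0,0,0,0],
  newtons=60,
  travel=[
    [0,0,0.7],
    [0,0,0.7],
    [0,0,0.7],
    [0,0,0.55],
    [0,0,0],
    [0,0,0],
    [0,0,0],
    [0,0,0],
    [0,0,0],
    [0,0,0],
    [0,0,0],
    [0,0,0],
  ],
  rotation=[
    [0,0,0],
    [0,0,0],
    [0,0,0],
    [0,0,0],
    [0,0,0],
    [0,0,0],
    [0,0,0],
    [0,0,0],
    [0,0,0],
    [0,0,0],
    [0,0,0],
    [0,0,0],
  ],
)

```text
time: 4.85
tool_pos: [0.5032, 0.1824, 0.119]
tcp_rot: [0.577, 3.085, 0.003]
wrist_force: [-2.2, -0.3, 6.5]
width: 0.361
grip_force: 60.0
```

>>> apply_moves(
  fingers=[0,0,0,0,0,0,0,0],
  travel=[
    [0,0,-0.3],
    [0,0,-0.6],
    [0,0,-0.6],
    [0,0,-0.6],
    [0,0,-0.6],
    [0,0,-0.6],
    [0,0,-0.3],
    [0,0,0],
  ],
  rotation=[
    [0,0,0],
    [0,0,0],
    [0,0,0],
    [0,0,0],
    [0,0,0],
    [0,0,0],
    [0,0,0],
    [0,0,0],
  ],
)

```text
time: 5.65
tool_pos: [0.503, 0.1823, 0.3]
tcp_rot: [0.577, 3.083, 0.004]
wrist_force: [-0.4, 0.6, -2.4]
width: 0.356
grip_force: 59.7
```

```bash
python3 - <<'E'
from h import *
np.set_printoptions(precision=4,suppress=True)
s=read_state();Rc=R.from_rotvec(s["tcp_rot"]);p=s["tool_pos"];print(p,s["q"])
for n in ["scene","side"]:
    c=cam(n);cv2.imwrite(f"pics/{n}2.png",cv2.cvtColor(c["image"],cv2.COLOR_RGB2BGR))
    print(n,[(round(x["p"],2),np.array(x["location"])) for x in tip_of(n,"tester_tip")],"pred",proj(c,p+Rc.apply([0,0,.101])))
# target: above contact 40mm
ps=-np.radians(15.3);vx=np.array([np.cos(ps),np.sin(ps),0]);vy=np.array([-np.sin(ps),np.cos(ps),0])
ax=-np.sin(.35)*vx+np.cos(.35)*np.array([0,0,1]);M=np.array([.5485,-.1615,.121])
Rt=R.align_vectors([-ax,vy],[[0,0,1],[0,1,0]])[0]
T=M+ax*(.101+.06);print("axis",ax,T,Rt.as_matrix());print(plan(T,Rw=Rt))
print("world delta",T-p)
a=cv2.imread("pics/scene2.png")[60:220,270:470];b=cv2.imread("pics/side2.png")[40:200,220:420]
cv2.imwrite("pics/crop2.png",cv2.resize(np.hstack([a,b]),(800,320),interpolation=3))
E
```

```text
[0.503  0.1823 0.3   ] [ 0.3011 -0.0424  1.8164  0.      1.3621 -0.8997]
scene [(0.57, array([362.6, 156.4]))] pred [362.6912 157.2941]
side [(0.48, array([312.7, 137. ]))] pred [312.5066 131.4576]
axis [-0.3307  0.0905  0.9394] [ 0.4953 -0.1469  0.2722] [[-0.9061  0.2639  0.3307]
 [ 0.2479  0.9646 -0.0905]
 [-0.3429  0.     -0.9394]]
(array([-0.1139, -0.3082,  0.0226]), array([ -1.1602, -20.2226,  -5.8057]))
world delta [-0.0078 -0.3293 -0.0278]
```

View pics/crop2.png

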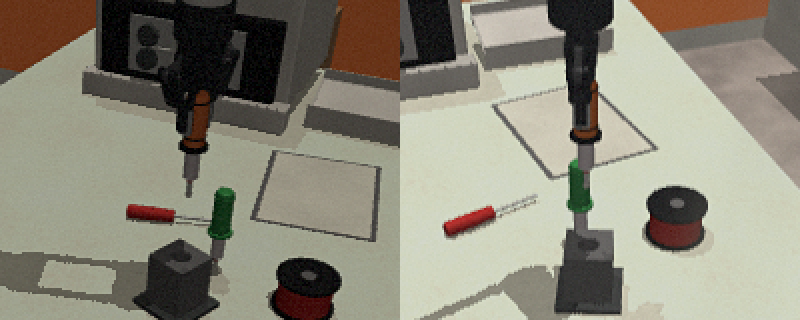

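The tester is held: the scene crop shows it hanging clear of the stand, with its tip near scene pixel (364,157). I'll tilt it and move to a hover 60 mm above the contact along its axis.

>>> apply_moves(
  fingers=[0,0,0,0,0,0,0,0,0,0,0,0],
  travel=[
    [0,0,0],
    [0,0,0],
    [0,0,0],
    [0,0,0],
    [-0.16,-0.8,0.13],
    [-0.16,-0.8,0.13],
    [-0.16,-0.8,0.13],
    [-0.16,-0.8,0.13],
    [-0.16,-0.8,0.13],
    [-0.16,-0.8,0.13],
    [-0.16,-0.8,0.13],
    [-0.16,-0.8,0.13],
  ],
  rotation=[
    [-0.05,-0.84,-0.24],
    [-0.05,-0.84,-0.24],
    [-0.05,-0.84,-0.24],
    [-0.05,-0.84,-0.24],
    [0,0,0],
    [0,0,0],
    [0,0,0],
    [0,0,0],
    [0,0,0],
    [0,0,0],
    [0,0,0],
    [0,0,0],
  ],
)

```text
time: 7.05
tool_pos: [0.4906, -0.1483, 0.2665]
tcp_rot: [0.374, 2.77, -0.061]
wrist_force: [2.1, -0.0, -2.8]
width: 0.36
grip_force: 59.9
```

```bash
cat > look.py <<'E'
from h import *
import sys
np.set_printoptions(precision=4,suppress=True)
tag=sys.argv[1]
s=read_state();Rc=R.from_rotvec(s["tcp_rot"]);p=s["tool_pos"];print(s["time"],p,Rc.as_matrix()[:,2],s["wrist_force"],s["width"])
ims=[];rt=[];rm=[]
for n in ["scene","side","wrist"]:
    c=cam(n);ims.append(cv2.cvtColor(c["image"],cv2.COLOR_RGB2BGR))
    cv2.imwrite(f"pics/{n}{tag}.png",ims[-1])
    print(n,"pred tip",proj(c,p+Rc.apply([0,0,.101])),"pred M",proj(c,(.5485,-.1615,.121)))
    for t in ["tester_tip","marked_end","contact_marked","contact_b"]: print("  ",t,[(round(x["p"],2),np.array(x["location"])) for x in tip_of(n,t)])
a,b,w=ims
a=cv2.resize(a[170:290,270:390],(400,400),interpolation=3);b=cv2.resize(b[150:270,310:430],(400,400),interpolation=3)
cv2.imwrite(f"pics/c{tag}.png",np.hstack([a,b]))
E
python3 look.py 3
```

```text
7.05 [ 0.4906 -0.1483  0.2665] [ 0.3303 -0.0873 -0.9398] [ 2.1219 -0.0381 -2.8128] 0.35985892705364864
scene pred tip [314.8041 234.9498] pred M [322.9517 255.4924]
   tester_tip [(0.6, array([313. , 235.2])), (0.18, array([314.6, 259.9]))]
   marked_end [(0.5, array([323.6, 257.7]))]
   contact_marked [(0.52, array([354.3, 214. ])), (0.39, array([323. , 254.8]))]
   contact_b [(0.58, array([329.4, 249.2])), (0.55, array([315.7, 258.8])), (0.44, array([336.6, 244.4]))]
side pred tip [368.9672 225.8349] pred M [377.7011 239.2955]
   tester_tip [(0.44, array([369.7, 221.4]))]
   marked_end [(0.61, array([472.6, 343. ])), (0.55, array([371.7, 239.2]))]
   contact_marked [(0.57, array([377.9, 236.9]))]
   contact_b [(0.57, array([370.5, 229.2])), (0.56, array([380.8, 247.5])), (0.55, array([372.3, 222.1]))]
wrist pred tip [317.0299 196.7231] pred M [319.7085 184.8069]
   tester_tip [(0.42, array([320.6, 198.7])), (0.39, array([217.3, 233.6]))]
   marked_end [(0.8, array([323.7, 179.1]))]
   contact_marked [(0.63, array([321.5, 180.1]))]
   contact_b [(0.86, array([378.8, 182.8])), (0.77, array([299.6, 184.1])), (0.52, array([348.3, 182.5]))]
```

View pics/wrist3.png

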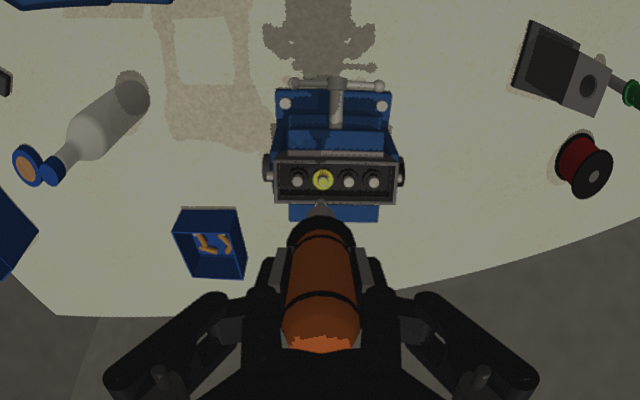

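View pics/c3.png

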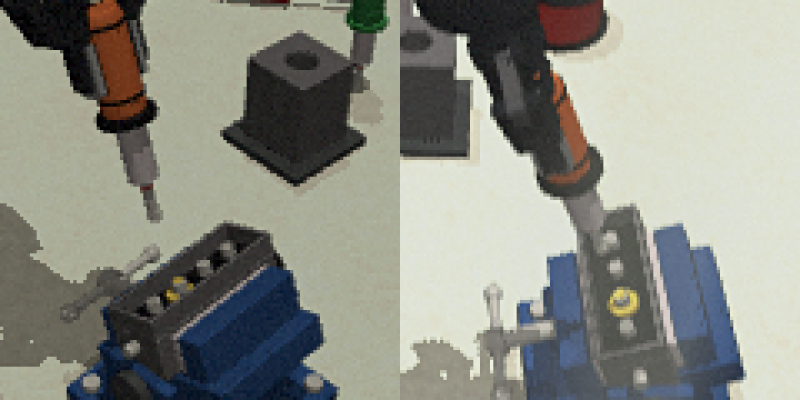

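The wrist view shows the marked pin at (323,180), unmarked pins at (298,182), (348,182) and (374,183), and the tester tip at about (321,203) heading towards the marked one. The arm was still settling in those frames, so I'll measure again at rest.

```bash
cat > meas.py <<'E'
from h import *
np.set_printoptions(precision=4,suppress=True)
for _ in range(2): c=cam("wrist")
s=read_state();Rc=R.from_rotvec(s["tcp_rot"]);p=s["tool_pos"];print(s["time"],p,Rc.as_matrix()[:,2],s["wrist_force"])
rs={};tips={}
names=["wrist","side","scene"];g=lambda n,c:proj(c,(.5485,-.1615,.121))
for n in names:
    M=[];Tp=[];B=[]
    for k in range(3):
        c=cam(n);pm=g(n,c);pt=proj(c,p+Rc.apply([0,0,.101]))
        for t,L,q in (("contact_marked",M,pm),("marked_end",M,pm),("tester_tip",Tp,pt)):
            l=[np.array(x["location"]) for x in tip_of(n,t)];l=[x for x in l if np.hypot(*(x-q))<9]
            if l:L.append(min(l,key=lambda x:np.hypot(*(x-q))))
        if n=="wrist": B.append([np.round(x["location"],1).tolist() for x in tip_of(n,"contact_b")])
    h=cv2.cvtColor(c["image"],cv2.COLOR_RGB2HSV);m=cv2.inRange(h,(20,110,90),(35,255,255));ys,xs=np.nonzero(m);ok=np.hypot(xs-pm[0],ys-pm[1])<14;xs,ys=xs[ok],ys[ok]
    print(n,"predM",pm,"M",np.array(M).round(1).tolist(),"ring",xs.min(),xs.max(),ys.min(),ys.max(),"predtip",pt,"tips",np.array(Tp).round(1).tolist(),B[-1:])
    if M:rs[n]=ray(c,np.median(M,0))
    if Tp:tips[n]=ray(c,np.median(Tp,0))
    cv2.imwrite(f"pics/{n}_m.png",cv2.cvtColor(c["image"],cv2.COLOR_RGB2BGR))
print("M",tri(list(rs.values())),{n:atz(rs[n],.121) for n in rs})
if len(tips)>1: print("tip",tri(list(tips.values())),"exp",p+Rc.apply([0,0,.101]),list(tips))
E
python3 meas.py
```

```text
7.9 [ 0.4924 -0.1469  0.2692] [ 0.3338 -0.0885 -0.9385] [-0.3704  0.236  -2.7803]
wrist predM [321.3284 184.5525] M [[324.8, 179.8], [324.6, 177.9], [325.9, 180.3], [323.3, 177.0], [323.4, 180.2], [324.6, 178.6]] ring 314 334 171 189 predtip [321.1387 200.219 ] tips [[323.4, 199.8], [323.0, 199.9]] [[[300.1, 184.7], [348.8, 182.0], [379.3, 185.1]]]
side predM [377.7011 239.2955] M [[378.7, 239.8], [374.4, 240.1], [375.4, 237.4], [377.0, 241.0], [373.3, 238.4], [376.7, 239.5]] ring 373 380 237 244 predtip [369.7706 224.2914] tips [[371.0, 224.9], [371.3, 225.5], [371.4, 224.0]] []
scene predM [322.9517 255.4924] M [[323.0, 257.0], [325.4, 255.2], [323.0, 257.4], [320.7, 256.9], [322.0, 257.4], [323.6, 254.6]] ring 320 327 253 259 predtip [315.9327 233.9863] tips [[316.9, 235.1], [317.3, 232.9], [314.9, 235.2]] []
M (array([ 0.5475, -0.1577,  0.1139]), [0.00029287477240293533, 0.001181563467204811, 0.0012175867826810312]) {'wrist': array([ 0.543 , -0.1566,  0.121 ]), 'side': array([ 0.5445, -0.1613,  0.121 ]), 'scene': array([ 0.5507, -0.1657,  0.121 ])}
tip (array([ 0.5291, -0.1554,  0.1713]), [0.0006888083801073081, 0.001076803128547457, 0.0007705854200535108]) exp [ 0.5261 -0.1559  0.1745] ['wrist', 'side', 'scene']
```

>>> apply_moves(
  fingers=[0,0,0,0,0,0,0],
  travel=[
    [0.02,0.02,0.24],
    [0.02,0.01,0.24],
    [0,0,0.22],
    [0,0,0],
    [0,0,0],
    [0,0,0],
    [0,0,0],
  ],
  rotation=[
    [0,0,0],
    [0,0,0],
    [0,0,0],
    [0,0,0],
    [0,0,0],
    [0,0,0],
    [0,0,0],
  ],
)

```text
time: 10.55
tool_pos: [0.5029, -0.1485, 0.2363]
tcp_rot: [0.373, 2.765, -0.063]
wrist_force: [-0.0, -0.5, -2.2]
width: 0.362
grip_force: 60.4
```

```bash
python3 meas.py; python3 - <<'E'
import cv2,numpy as np
L=[("wrist",(321,195)),("side",(375,230)),("scene",(322,245))]
o=[cv2.resize(cv2.imread(f"pics/{n}_m.png")[y-33:y+33,x-22:x+22],(264,396),interpolation=cv2.INTER_CUBIC) for n,(x,y) in L]
cv2.imwrite("pics/c4.png",np.hstack(o))
E
```

```text
10.65 [ 0.5029 -0.1485  0.2363] [ 0.3345 -0.0889 -0.9382] [ 0.3756  0.1022 -1.569 ]
wrist predM [319.6922 197.3648] M [[324.9, 192.3], [321.8, 191.7], [323.9, 194.9], [322.3, 190.2], [322.3, 190.7], [323.1, 192.8]] ring 312 333 184 201 predtip [320.6167 201.0487] tips [[319.7, 199.1], [320.4, 198.5], [323.3, 199.4]] [[[352.3, 193.3], [291.2, 199.0]]]
side predM [377.7011 239.2955] M [[376.8, 237.6], [377.5, 240.1], [376.5, 240.0], [377.7, 239.3], [377.1, 238.8], [373.3, 240.6]] ring 373 380 237 244 predtip [373.0616 233.4429] tips [[373.1, 234.9], [372.0, 233.3], [374.4, 234.5]] []
scene predM [322.9517 255.4924] M [[321.5, 258.1], [322.3, 257.5], [324.6, 257.3], [321.9, 256.3], [323.2, 254.0]] ring 320 327 253 259 predtip [319.4208 246.4128] tips [[318.0, 246.5], [319.4, 244.5], [318.2, 247.6]] []
M (array([ 0.5478, -0.1592,  0.1147]), [0.0007613649786705968, 0.0017170824829168447, 0.002293037530060763]) {'wrist': array([ 0.5433, -0.1573,  0.121 ]), 'side': array([ 0.5465, -0.1619,  0.121 ]), 'scene': array([ 0.5498, -0.1675,  0.121 ])}
tip (array([ 0.5352, -0.1584,  0.1406]), [0.0011380626437438525, 0.0013481402580287087, 0.0011844829109082249]) exp [ 0.5367 -0.1575  0.1415] ['wrist', 'side', 'scene']
```

View pics/c4.png

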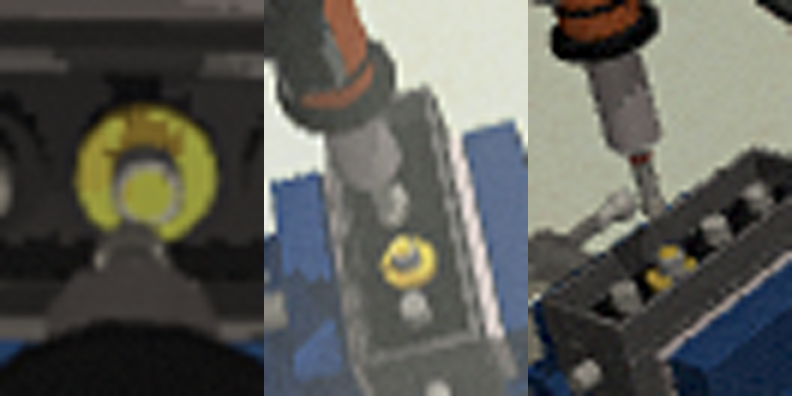

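In the crop's wrist panel the marked pin's end dot is at full-frame (324.0,193.7). The tester tip is at column 320.3 with its upper edge at about row 200, so the tip is about 3.5 mm off along the row. The scene panel has the tip at (321,247) and the marked pin at (324.7,254.7).

```bash
python3 - <<'E'
from h import *
np.set_printoptions(precision=4,suppress=True)
s=read_state();Rc=R.from_rotvec(s["tcp_rot"]);p=s["tool_pos"];c=cam("wrist");t=p+Rc.apply([0,0,.101])
print(p,"tip",t,proj(c,t),"upper rim",proj(c,p+Rc.apply([.005,0,.101])),"barrel foot up rim",proj(c,p+Rc.apply([.011,0,.069])))
# bright white/yellow pin-end centroid refine + tip edge column profile
g=cv2.cvtColor(c["image"],cv2.COLOR_RGB2GRAY)
print(g[184:214,310:336:2])
for z in (.119,.121,.123):
    M=atz(ray(c,(324,193.7)),z);e=Rc.inv().apply(M-t);print(z,M,"in tool from tip",e*1000)
r=[ray(c,(324,193.7))]
for n,q in (("side",(376.5,239.7)),("scene",(324.7,254.7))):
    k=cam(n);r.append(ray(k,q));print(n,atz(r[-1],.121),proj(k,t))
print(tri(r))
# row direction from wrist: pins either side
for q in ((291.2,199),(352.3,193.3)): print(atz(ray(c,q),.121))
E
```

```text
[ 0.5025 -0.1483  0.2355] tip [ 0.5362 -0.1573  0.1407] [320.6653 200.0006] upper rim [320.6664 194.2766] barrel foot up rim [320.696  199.9761]
[[ 34  27  86 135 134  97  99  98  98 108 142  93  29]
 [ 34  41 117 134 129  88  88  88  87  97 144 126  38]
 [ 34  61 135 125 120  71  62  66  69  95 142 144  49]
 [ 32  86 135 100  72  51  51  50  50  95 141 143  72]
 [ 30  98 134 128  63  51  64  67  51 110 143 143 105]
 [ 33 100 133 134  58  83 106 122  96  92 142 142 111]
 [ 32 103 134 134  62 110 132 141 112  90 141 142 113]
 [ 34 107 133 133  77 125 141 141 116 107 141 142 117]
 [ 37 111 133 134  92 132 142 141 127 119 142 142 117]
 [ 37 105 133 139 105 133 140 140 140 118 141 143 113]
 [ 37 106 141 141 113 132 141 140 141 127 141 143  99]
 [ 39  88 143 141 120 139 140 140 141 123 141 143  75]
 [ 41  62 144 142 120 142 141 140 141 122 141 136  53]
 [ 40  41 132 144 120 134 138 142 138 127 142 115  42]
 [ 41  39  84 145 124  97 121 141 135 131 138  69  39]
 [ 41  41  51 117  95  65  73 105 140 142 115  43  41]
 [ 43  41  39  77  70  62  58  81 143 129  75  40  44]
 [ 43  34  33  55  6
[... 480 characters left out ...]
  57  59  58  60  60  60  59  59  57  58  49  32]
 [ 57  57  58  58  59  60  59  59  58  56  57  55  34]
 [ 57  58  58  59  59  60  60  61  58  57  56  57  37]
 [ 56  57  59  60  60  61  60  60  57  58  58  56  41]]
0.119 [ 0.547 -0.157  0.119] in tool from tip [-2.1881  3.0403 23.9834]
0.121 [ 0.5455 -0.1567  0.121 ] in tool from tip [-1.4137  3.0113 21.5678]
0.123 [ 0.544  -0.1563  0.123 ] in tool from tip [-0.6393  2.9823 19.1522]
side [ 0.5454 -0.1617  0.121 ] [372.8136 233.6589]
scene [ 0.5509 -0.1572  0.121 ] [319.2764 246.547 ]
(array([ 0.5487, -0.1567,  0.117 ]), [0.0007134338538726127, 0.0020557836751992353, 0.0026167479124046844])
[ 0.5434 -0.1871  0.121 ]
[ 0.5518 -0.1319  0.121 ]
```

```bash
python3 - <<'E'
from h import *
np.set_printoptions(precision=2,suppress=True,linewidth=160)
s=read_state();c=cam("wrist");E=np.array(c["extrinsics"])
Rc=R.from_rotvec(s["tcp_rot"]);p=s["tool_pos"]
print("cam in tool",Rc.inv().apply(-E[:3,:3].T@E[:3,3]-p)*1000, "axes",Rc.inv().as_matrix()@E[:3,:3].T)
def row(dx,dz,th):
    o=[]
    for r,z in ((.005,.101),(.011,.069),(.021,.024),(.021,.018),(.016,.018),(.016,-.056),(-.016,-.056)):
        # rotate about grasp point (z=-.019) by th about tool y, x shift
        x,zz=r,z+.019; q=np.array([np.cos(th)*x+np.sin(th)*zz+dx,0,-np.sin(th)*x+np.cos(th)*zz-.019+dz]);o.append(proj(c,p+Rc.apply(q))[1])
    return np.array(o)
for a in ((0,0,0),(-.004,0,0),(0,0,-.04),(0,0,-.08),(0,-.008,0),(-.004,-.008,0)): print(a,row(*a))
im=c["image"];print([(y,*im[y,318:323].mean(0).astype(int)) for y in list(range(196,240))+list(range(280,370,3))])
E
```

```text
cam in tool [  83.6    -0.18 -142.53] axes [[ 0.   -0.95 -0.32]
 [ 1.   -0.    0.  ]
 [-0.   -0.32  0.95]]
(0, 0, 0) [194.33 200.03 209.   212.79 221.08 303.03 362.6 ]
(-0.004, 0, 0) [198.91 205.24 215.46 219.43 227.57 311.73 368.62]
(0, 0, -0.04) [199.79 204.46 211.32 214.75 223.09 298.6  361.37]
(0, 0, -0.08) [205.25 208.9  213.69 216.78 225.15 294.1  359.96]
(0, -0.008, 0) [197.39 203.75 214.11 218.25 226.84 317.76 377.35]
(-0.004, -0.008, 0) [202.1  209.12 220.81 225.14 233.56 326.6  383.25]
[(196, np.int64(142), np.int64(141), np.int64(77)), (197, np.int64(136), np.int64(135), np.int64(82)), (198, np.int64(114), np.int64(113), np.int64(73)), (199, np.int64(77), np.int64(74), np.int64(57)), (200, np.int64(65), np.int64(62), np.int64(56)), (201, np.int64(68), np.int64(65), np.int64(59)), (202, np.int64(66), np.int64(63), np.int64(58)), (203, np.int64(57), np.int64(55), np.int64(51)), (204, np.int64(56), np.int64(54), np.int64(50)), (205, np.int64(62), np.int64(58), np.int64(56)), (206, np.int64(63), np.int64(59), np.int64(56)), (207, np.int64(63), np.int64(58), np.int64(56)), (208
[... 2339 characters left out ...]
64(19)), (328, np.int64(84), np.int64(43), np.int64(19)), (331, np.int64(84), np.int64(43), np.int64(20)), (334, np.int64(81), np.int64(41), np.int64(19)), (337, np.int64(148), np.int64(77), np.int64(37)), (340, np.int64(144), np.int64(75), np.int64(36)), (343, np.int64(144), np.int64(74), np.int64(35)), (346, np.int64(143), np.int64(74), np.int64(35)), (349, np.int64(142), np.int64(73), np.int64(34)), (352, np.int64(126), np.int64(64), np.int64(30)), (355, np.int64(14), np.int64(15), np.int64(16)), (358, np.int64(15), np.int64(15), np.int64(16)), (361, np.int64(16), np.int64(16), np.int64(16)), (364, np.int64(16), np.int64(17), np.int64(16)), (367, np.int64(16), np.int64(16), np.int64(17))]
```

The tester's edges at rows 198.5, 204.7, 215 and 228.7 fit a parallel offset of −3.7 mm along tool x with no tilt. I'll correct by x +2.3 mm and y +3.3 mm, then advance 12 mm.

>>> apply_moves(
  fingers=[0,0,0,0,0,0,0],
  travel=[
    [0.02,0.03,0],
    [0.026,0.036,0],
    [0,0,0.12],
    [0,0,0.12],
    [0,0,0],
    [0,0,0],
    [0,0,0],
  ],
  rotation=[
    [0,0,0],
    [0,0,0],
    [0,0,0],
    [0,0,0],
    [0,0,0],
    [0,0,0],
    [0,0,0],
  ],
)

```text
time: 13.5
tool_pos: [0.5054, -0.1457, 0.2235]
tcp_rot: [0.373, 2.766, -0.062]
wrist_force: [-0.1, 0.6, -3.0]
width: 0.359
grip_force: 60.4
```

```bash
python3 - <<'E'
from h import *
np.set_printoptions(precision=4,suppress=True,linewidth=150)
s=read_state();c=cam("wrist");n=cam("side");f=cam("scene")
Rc=R.from_rotvec(s["tcp_rot"]);p=s["tool_pos"];t=p+Rc.apply([-.0037,-.0003,.101])
print(s["time"],p,s["wrist_force"],"tip",t,[proj(k,t) for k in (c,n,f)])
for d in (.006,.008,.01,.012): print(d,proj(c,t+Rc.apply([0,0,d])))
h=cv2.cvtColor(c["image"],cv2.COLOR_RGB2HSV);m=cv2.inRange(h,(20,110,90),(35,255,255));ys,xs=np.nonzero(m[180:225,300:345]);print("yellow",xs.min()+300,xs.max()+300,ys.min()+180,ys.max()+180)
B=lambda k,x,y,w,hh:cv2.resize(cv2.cvtColor(k["image"],cv2.COLOR_RGB2BGR)[y-hh:y+hh,x-w:x+w],(396,594),interpolation=cv2.INTER_CUBIC)
cv2.imwrite("pics/c5.png",np.hstack([B(c,321,198,22,33),B(f,322,245,22,33)]))
E
```

```text
13.5 [ 0.5054 -0.1457  0.2235] [-0.119   0.6234 -2.9562] tip [ 0.5424 -0.1558  0.13  ] [array([320.334 , 204.2141]), array([374.5814, 235.5939]), array([321.7933, 250.3735])]
0.006 [320.3369 201.8423]
0.008 [320.3378 201.0742]
0.01 [320.3387 200.3168]
0.012 [320.3396 199.5701]
yellow 308 331 187 206
```

View pics/c5.png

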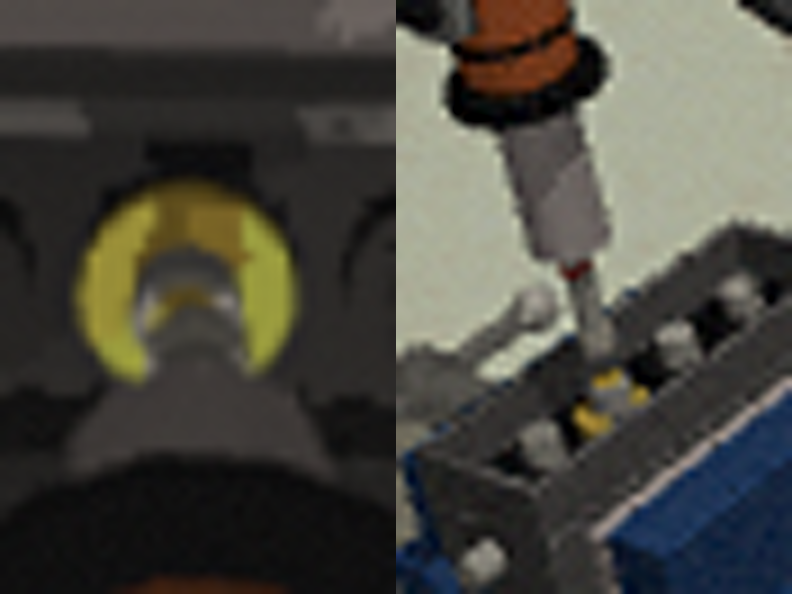

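In the enlarged wrist panel the tip sits just below the marked pin's end, whose centre is at about (320,199), and their columns agree within 0.5 mm. I'll make a small correction and approach, watching the force.

>>> apply_moves(
  fingers=[0,0,0,0,0,0,0],
  travel=[
    [0.014,-0.006,0.05],
    [0,0,0.05],
    [0,0,0.04],
    [0,0,0],
    [0,0,0],
    [0,0,0],
    [0,0,0],
  ],
  rotation=[
    [0,0,0],
    [0,0,0],
    [0,0,0],
    [0,0,0],
    [0,0,0],
    [0,0,0],
    [0,0,0],
  ],
)

```text
time: 14.35
tool_pos: [0.507, -0.1464, 0.2168]
tcp_rot: [0.373, 2.766, -0.062]
wrist_force: [-0.1, -0.2, -2.3]
width: 0.362
grip_force: 60.4
```

>>> apply_moves(
  fingers=[0,0,0,0],
  travel=[
    [0,0,0.03],
    [0,0,0.03],
    [0,0,0],
    [0,0,0],
  ],
  rotation=[
    [0,0,0],
    [0,0,0],
    [0,0,0],
    [0,0,0],
  ],
)

```text
time: 14.75
tool_pos: [0.5082, -0.1467, 0.2143]
tcp_rot: [0.373, 2.766, -0.062]
wrist_force: [-1.1, 0.4, 0.5]
width: 0.357
grip_force: 60.6
```

>>> apply_moves(
  fingers=[0,0,0,0],
  travel=[
    [0,0,0.02],
    [0,0,0.02],
    [0,0,0],
    [0,0,0],
  ],
  rotation=[
    [0,0,0],
    [0,0,0],
    [0,0,0],
    [0,0,0],
  ],
)

```text
time: 15.15
tool_pos: [0.5088, -0.1469, 0.2122]
tcp_rot: [0.373, 2.766, -0.062]
wrist_force: [-1.3, 1.0, 1.2]
width: 0.358
grip_force: 60.7
```

Contact is made. I'll average the force and check the centring.

```bash
cat > chk.py <<'E'
from h import *
np.set_printoptions(precision=4,suppress=True)
F=[]
for i in range(6):
    c=cam("wrist");s=read_state();F.append(s["wrist_force"])
f=cam("scene");d=cam("side");Rc=R.from_rotvec(s["tcp_rot"]);p=s["tool_pos"];z=Rc.as_matrix()[:,2]
F=np.mean(F,0);print(s["time"],p,F,"axial push",-(F-[0,0,-2.4])@z,"q",s["q"])
B=lambda k,x,y,w,hh:cv2.resize(cv2.cvtColor(k["image"],cv2.COLOR_RGB2BGR)[y-hh:y+hh,x-w:x+w],(264,396),interpolation=cv2.INTER_CUBIC)
cv2.imwrite("pics/c6.png",np.hstack([B(c,321,198,16,24),B(f,322,245,16,24),B(d,376,236,16,24)]))
E
python3 chk.py
```

```text
15.45 [ 0.5088 -0.1469  0.2121] [-1.3809  0.1294  1.3936] axial push 4.0326053972618725 q [-0.3482 -0.2292  2.1812  0.0411  0.8386 -1.6728]
```

View pics/c6.png

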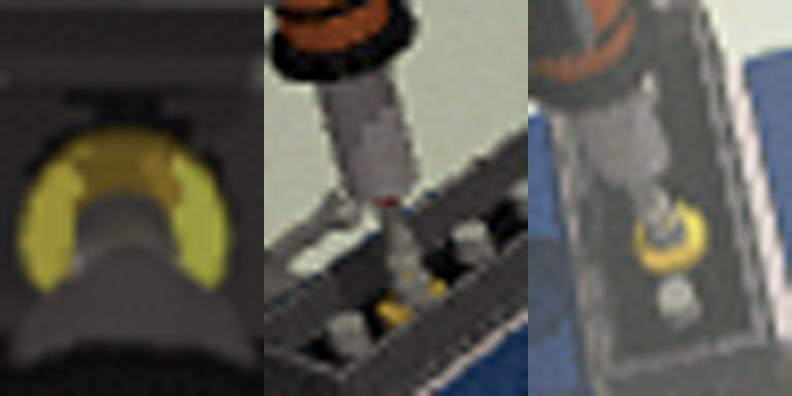

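The tip sits concentric on the marked pin: in all three panels the yellow ring surrounds the tip, and the other pins are free. The push is 4.0 N, so I'll add 3.2 mm for about 5.3 N and hold over 2 s.

>>> apply_moves(
  fingers=[0,0,0,0,0,0,0,0,0,0,0,0],
  travel=[
    [0,0,0.022],
    [0,0,0.022],
    [0,0,0.02],
    [0,0,0],
    [0,0,0],
    [0,0,0],
    [0,0,0],
    [0,0,0],
    [0,0,0],
    [0,0,0],
    [0,0,0],
    [0,0,0],
  ],
  rotation=[
    [0,0,0],
    [0,0,0],
    [0,0,0],
    [0,0,0],
    [0,0,0],
    [0,0,0],
    [0,0,0],
    [0,0,0],
    [0,0,0],
    [0,0,0],
    [0,0,0],
    [0,0,0],
  ],
)

```text
time: 16.75
tool_pos: [0.5098, -0.1471, 0.2091]
tcp_rot: [0.373, 2.766, -0.062]
wrist_force: [-1.2, 0.6, 1.7]
width: 0.356
grip_force: 60.8
```

```bash
python3 chk.py; python3 - <<'E'
from h import *
c=cam("wrist");im=c["image"];print([(y,*map(int,im[y,318:323].mean(0))) for y in range(186,222)])
E
```

```text
17.05 [ 0.5097 -0.1471  0.2091] [-1.3565  0.1841  3.0362] axial push 5.570941289075706 q [-0.3479 -0.224   2.183   0.0412  0.8319 -1.6729]
[(186, 22, 21, 20), (187, 15, 14, 14), (188, 13, 13, 14), (189, 13, 13, 14), (190, 30, 26, 15), (191, 58, 48, 19), (192, 83, 68, 24), (193, 96, 79, 28), (194, 95, 78, 28), (195, 95, 78, 27), (196, 95, 78, 27), (197, 93, 77, 30), (198, 81, 69, 36), (199, 60, 56, 50), (200, 56, 54, 52), (201, 59, 57, 52), (202, 63, 60, 55), (203, 67, 64, 58), (204, 79, 76, 69), (205, 68, 64, 60), (206, 63, 58, 56), (207, 64, 59, 57), (208, 64, 59, 57), (209, 64, 59, 57), (210, 64, 59, 57), (211, 64, 59, 57), (212, 64, 59, 57), (213, 65, 60, 58), (214, 62, 58, 55), (215, 41, 38, 37), (216, 22, 20, 21), (217, 13, 12, 12), (218, 14, 15, 14), (219, 14, 14, 14), (220, 16, 15, 15), (221, 16, 16, 16)]
```

The push averages 5.6 N, so the plunger is about 7.5 mm in, and the tip is roughly 2 mm off centre, inside the 5 mm limit. I'll hold on.

>>> apply_moves(
  fingers=[0,0,0,0,0,0,0,0,0,0,0,0],
  travel=[
    [0,0,0],
    [0,0,0],
    [0,0,0],
    [0,0,0],
    [0,0,0],
    [0,0,0],
    [0,0,0],
    [0,0,0],
    [0,0,0],
    [0,0,0],
    [0,0,0],
    [0,0,0],
  ],
  rotation=[
    [0,0,0],
    [0,0,0],
    [0,0,0],
    [0,0,0],
    [0,0,0],
    [0,0,0],
    [0,0,0],
    [0,0,0],
    [0,0,0],
    [0,0,0],
    [0,0,0],
    [0,0,0],
  ],
)

```text
time: 18.4
tool_pos: [0.5097, -0.1471, 0.209]
tcp_rot: [0.373, 2.766, -0.062]
wrist_force: [-0.3, -1.0, 2.5]
width: 0.355
grip_force: 60.9
```

>>> apply_moves(
  fingers=[0,0,0,0,0,0,0,0,0,0],
  travel=[
    [0,0,0],
    [0,0,0],
    [0,0,0],
    [0,0,0],
    [0,0,0],
    [0,0,0],
    [0,0,0],
    [0,0,0],
    [0,0,0],
    [0,0,0],
  ],
  rotation=[
    [0,0,0],
    [0,0,0],
    [0,0,0],
    [0,0,0],
    [0,0,0],
    [0,0,0],
    [0,0,0],
    [0,0,0],
    [0,0,0],
    [0,0,0],
  ],
)

```text
time: 19.4
tool_pos: [0.5097, -0.1471, 0.209]
tcp_rot: [0.373, 2.766, -0.062]
wrist_force: [-0.8, -0.7, 3.0]
width: 0.357
grip_force: 60.9
```

```bash
python3 chk.py; python3 -c "
from workcell import *
print(finish_job())"
```

```text
19.7 [ 0.5097 -0.1471  0.209 ] [-0.8689  0.1548  3.0905] axial push 5.456738161903987 q [-0.3479 -0.2239  2.183   0.0412  0.8318 -1.6728]
the job is handed in; nothing more can be done
None
```

I handed the job in at about 20 s with the tester held in line on the marked contact, pressing at about 5.5 N (plunger roughly half way in, tip about 2 mm off centre by the wrist camera) for about 3 s; no verdict was returned.

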